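# Put the microscope accessories back on their storage pads

## Task

Put the four microscope accessories (objective, eyepiece, filter cube and calibration block) away, each standing upright in the middle of the black rubber pad whose white printed shape is that of its foot, with the cube and the block turned to line up with their shapes. They are delicate: lower each one right down before letting go, never drop it, and leave the petri dish and the mouse where they are.

Things in the scene. Friction and masses are not known exactly. Their poses are not given: they have to be found in the camera images.
- objective: microscope objective lens, a slim bright metal barrel with a brass band, standing upright nose up: round foot 32 mm across, 52 mm tall, straight sides up to 38 mm, above that a dark nose 21 mm across. Origin: centre of its underside; z up along the barrel. 0.08 to 0.17 kg, like the other accessories at most 0.27 kg
- eyepiece: microscope eyepiece, a stout black cylinder with a glass top, standing upright: round foot 52 mm across, 46 mm tall, sides straight up to 34 mm. Origin: centre of its underside; z up
- cube: black filter cube with a round amber window on top: 40 x 40 mm square, 42 mm tall. Origin: centre of its underside; x and y along its sides, z up
- block: aluminium stage calibration block with a small glass window on top: 68 mm long (x), 28 mm wide (y), 38 mm tall. Origin: centre of its underside; z up
- pad_objective: storage pad fixed to the bench: flat black rubber disc 92 mm across, 6 mm thick, printed in the middle of its top with a white disc 32 mm across, the smaller of the two round shapes. Origin: centre of its underside on the bench (its top is 6 mm higher); z up
- pad_eyepiece: storage pad fixed to the bench: flat black rubber disc 92 mm across, 6 mm thick, printed in the middle of its top with a white disc 52 mm across, the larger of the two round shapes. Origin: centre of its underside on the bench (its top is 6 mm higher); z up
- pad_cube: storage pad fixed to the bench: flat black rubber disc 92 mm across, 6 mm thick, printed in the middle of its top with a white 40 x 40 mm square; x and y lie along the square's sides. Origin: centre of its underside on the bench (its top is 6 mm higher); z up
- pad_block: storage pad fixed to the bench: flat black rubber disc 92 mm across, 6 mm thick, printed in the middle of its top with a white 68 x 28 mm rectangle, long side along x. Origin: centre of its underside on the bench (its top is 6 mm higher); z up
- dish: bystander: clear open petri dish with a small dark wafer chip in it, 86 mm across, 14 mm high, loose. Origin: centre of its underside
- mouse: bystander: grey computer mouse, 92 mm long (x), 54 mm wide (y), 32 mm high, loose. Origin: centre of its underside
Mind the look-alikes: they are no part of the job. What is shaped like the objective but blue or purple is not meant.

How it is judged (in metres and radians):
At the end, for the whole second after the job is handed in: Each accessory upright (0.1 rad) and at rest on its own pad, centres within 12 mm; the cube (any quarter turn) and the block (either way round) within 0.22 rad of their printed shapes; dish and mouse within 20 mm of where they began (horizontal distance between objective and pad_objective below 0.012 m and z of objective in the frame of pad_objective between 0.003 and 0.01 m and angle between each of objective, eyepiece, cube, block's own z axis and vertical below 0.1 rad and linear speed of each of objective, eyepiece, cube, block below 0.02 m/s and angular speed of each of objective, eyepiece, cube, block below 0.2 rad/s and horizontal distance between eyepiece and pad_eyepiece below 0.012 m and z of eyepiece in the frame of pad_eyepiece between 0.003 and 0.01 m and horizontal distance between cube and pad_cube below 0.012 m and z of cube in the frame of pad_cube between 0.003 and 0.01 m and horizontal distance between block and pad_block below 0.012 m and z of block in the frame of pad_block between 0.003 and 0.01 m and (angle between the x axis of cube and the x axis of pad_cube, either way round below 0.22 rad or angle between the x axis of cube and the y axis of pad_cube, either way round below 0.22 rad) and angle between the x axis of block and the x axis of pad_block, either way round below 0.22 rad and distance of each of dish, mouse from where it was at the start of the episode below 0.02 m); the robot touches nothing.
It fails at once if the objective is let go with its underside more than 35 mm above the bench (height (world z) of objective above 0.035 m and contact force between the fingers and objective below 0.1 N).
It fails at once if the eyepiece is let go with its underside more than 35 mm above the bench (height (world z) of eyepiece above 0.035 m and contact force between the fingers and eyepiece below 0.1 N).
It fails at once if the cube is let go with its underside more than 35 mm above the bench (height (world z) of cube above 0.035 m and contact force between the fingers and cube below 0.1 N).
It fails at once if the block is let go with its underside more than 35 mm above the bench (height (world z) of block above 0.035 m and contact force between the fingers and block below 0.1 N).
It fails at once if the dish or the mouse is moved more than 20 mm (distance of any of dish, mouse from where it was at the start of the episode above 0.02 m).
It also fails if it takes over 102 s, if anything falls off the work surface, if the arm or the gripper's body presses on something with over 40 N, if the wrist force passes 120 N, or if a joint passes its speed limit or range.

## Robot

A 6-joint arm with a two-finger parallel gripper is mounted at the origin on the work surface. World frame = base frame: x ahead of the robot, y to its left, z up, the work surface at z = 0. Lengths are in m, angles in degrees, forces in N, time in s.
With the tool pointing down it reaches from about 0.4 to 0.825 m from the base axis. Payload 7 kg.
Tool frame: the origin (TCP) lies on the centre line of the jaws, within the pads' length; the fingertips stand 8 mm ahead of it and the grasp point (between the pads) lies 11 mm behind it; z points along the fingers, y is the line along which they close (so a half turn about z gives the same grasp; the last joint's range is limited). The gripper opens to 88 mm and grips with 3 to 60 N. Pads are 19 mm wide; open, the fingers measure 130 mm over their backs; the gripper's body (78 mm by 193 mm) begins 47 mm behind the grasp point.
Start: joints at [-55.457, 20.546, 0.682, 0, -70.136, -16.507], TCP at [0.209, -0.642, 0.235] pointing down, gripper open.
Joint ranges: [-176.03, 176.03], [-82.01, 121.73], [-58.28, 71.71], [-173.87, 95.51], [-174.79, -0.11], [-173.66, 173.66]. Speed limits (degrees/s): [136.94, 136.94, 172.46, 180, 180, 180].

## Interface

Orientations are given as [roll, pitch, yaw] about the fixed x, y, z axes, in that order (R = Rz(yaw) Ry(pitch) Rx(roll)).
In Python, from plant import r gives the robot as it stands.
- The arm moves only by the tool carry_out, never from a script. Its argument "targets" is a list of rows, each a list of 6 numbers: the shift along the tool's x, y, z scaled (see below), then the turn, a rotation vector about the tool's x, y, z scaled (see below). A call has 1 to 5 rows; each row shifts and turns the commanded pose from where the row before left it, along the tool's axes as they then stand; what a row does not reach is not made up. The controller multiplies each number of a shift by 0.5 m and each number of a turn by 60 degrees. A row lasts 1/8 s, in which the tool goes at most 62.5 mm and 10.7 degrees, less where a joint would pass 70% of its speed; a pose out of reach is approached as far as the arm can. A call with a number of a shift or a turn outside -1 to 1 is refused whole. A call with a gripper value outside its range is refused whole. "hand" is the opening, from 0 (shut) to 1 (fully open), set as the call begins (left out, the last holds). The fingers move at their own pace and stop on an object; "squeeze" is the grip in N (left out, the last holds). Time passes only in rows, so rows that do not move let the fingers close. It gives the time, the measured TCP pose, the force, the opening and the grip force at its end, in the units of the state.
- r.get_state(): the state, without advancing time (a new reading comes with each control period).
- r.capture(name): name is "side" or "top" or "wrist"; returns the picture (384x512x3 uint8, red, green, blue); there is no depth.
- r.camera_info(name): a dict with "K" (3x3 intrinsics, pixels), "distortion" ([k1, k2, p1, p2, k3] as OpenCV has them; the pictures are not rectified), "eye" and "attitude" of the camera in the world. Camera axes: x right, y down, z forward; pixel columns grow to the right and rows downward; lengths in m; the calibration is good to about 2 mm. A picture is of the moment at which its call begins: read the wrist's pose just before it. camera_info takes no time and is no camera call; for the wrist camera it gives the pose at the moment of the call.
- r.close_job(): hands the job in; it is judged then, once.
The state is a dict: "time_s": time; "joints": joint angles; "qd": joint speeds; "joint_torque": joint torques, N m; "tcp_pos": TCP position; "eef_rot": TCP orientation; "contact_force": force on the tool from outside, world axes, zero at the start; "moment": the same for the moment, N m; "gripper_width": finger opening in m; "gripper_force": force on a finger pad.
Only numpy, scipy, OpenCV 4.12 (cv2) and the standard library are available. Lean on these libraries where they do the work, as an engineer would, in place of code of your own. Each camera call takes 0.05 s, during which the arm holds its last target. There are 200 camera calls.

## Working session

There is one attempt and no reset: what is moved stays moved. The work goes in short steps, Python scripts to look and compute and a tool call to move; the robot and the scene stay as the last step left them, time stands still between calls to the robot, and variables do not carry over. Pictures are saved under pics/ and viewed, at most 15 in all, crops included, and the job is handed in when it is done.

Besides the shell and the picture viewer there is one more tool, called after "Emit:" as name(argument=value, ...) on one line, values as JSON. carry_out: Moves the arm, as the interface text tells. Its arguments: {"type":"object","properties":{"targets":{"type":"array","items":{"type":"array","items":{"type":"number","minimum":-1,"maximum":1}}},"hand":{"type":"number"},"squeeze":{"type":"number"}},"required":["targets"]}

```bash
mkdir -p pics; ls; python3 - <<'E'
from plant import r
import cv2
for n in ("top","side"):
    cv2.imwrite(f"pics/{n}0.png",r.capture(n)[:,:,::-1]); print(n,r.camera_info(n))
print(r.camera_info("wrist")); print(r.get_state())
E
```

```text
pics
top {'K': array([[379.63223982,   0.        , 254.16305859],
       [  0.        , 379.63223982, 190.88539773],
       [  0.        ,   0.        ,   1.        ]]), 'distortion': array([-0.11468681,  0.        ,  0.        ,  0.        ,  0.        ]), 'eye': array([0.36406202, 0.0176763 , 1.05523065]), 'attitude': array([-170.32240872,   -1.23660206,  -89.93294296])}
side {'K': array([[436.36556955,   0.        , 251.67784159],
       [  0.        , 436.36556955, 190.11327285],
       [  0.        ,   0.        ,   1.        ]]), 'distortion': array([-0.10282925,  0.        ,  0.        ,  0.        ,  0.        ]), 'eye': array([-0.06094761, -0.60290973,  0.74914166]), 'attitude': array([-130.43687733,    0.21962758,  -45.36766107])}
{'K': array([[277.56029658,   0.        , 257.91201786],
       [  0.        , 277.56029658, 192.53779356],
       [  0.        ,   0.        ,   1.        ]]), 'distortion': array([-0.02956743,  0.        ,  0.        ,  0.        ,  0.        ]), 'eye': array([ 0.13160895, -0.66654504,  0.38339537]), 'attitude': array([ 1.62719003e+02, -5.16744394e-02,  1.07977933e+02])}
{'time_s': 0.1, 'joints': array([-5.54561322e+01,  2.05867351e+01,  6.40866259e-01, -1.76982934e-02,
       -7.01346883e+01, -1.65059184e+01]), 'qd': array([ 0.04400083, -0.15235389,  0.07789755,  0.10709202,  0.01022102,
        0.1762883 ]), 'joint_torque': array([-9.51499460e-04, -5.84161341e+01,  2.93752170e+01,  7.01552957e+00,
        1.01619391e-02, -6.67750646e-05]), 'tcp_pos': array([ 0.20885724, -0.64145118,  0.23373721]), 'eef_rot': array([ 1.79918035e+02, -6.93659314e-03, -1.61968071e+02]), 'contact_force': array([ 0.18275924, -0.96560907, -0.19152499]), 'moment': array([-0.01920713,  0.01048425, -0.0087884 ]), 'gripper_force': 0.0, 'gripper_width': 0.08757375274512308}
```

View pics/top0.png

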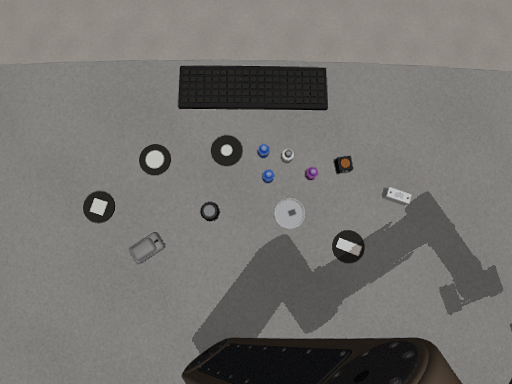

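View pics/side0.png

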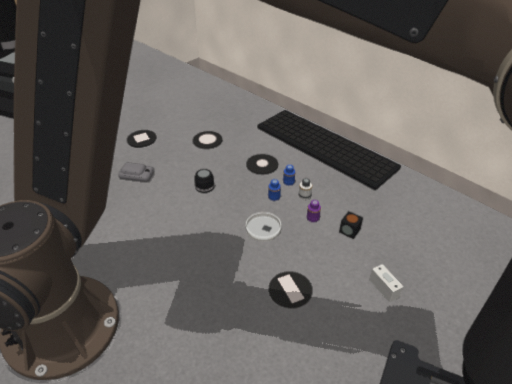

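The top view shows the pads for objective (227,150), eyepiece (155,159), cube (99,206) and block (349,246). The eyepiece is at (210,211), the cube at (344,164) with its amber window, and the block at (397,195). The dish is at (290,213) and the mouse at (147,247).

Objective candidates:
- Bright metal at (288,155), which fits the description.
- Blue at (264,150) and (268,176), both look-alikes.
- Purple at (312,173), a look-alike.
- For the eyepiece, (210,211) is the only stout black cylinder.

Next I'll check that choice in a close crop and take a first measurement.

```bash
cat > h.py <<'E'
import numpy as np, cv2
from scipy.spatial.transform import Rotation as Ro
from plant import r
def cam(n):
    c=r.camera_info(n); return c['K'],c['distortion'],np.array(c['eye']),Ro.from_euler('xyz',c['attitude'],degrees=True).as_matrix()
def ray(c,px,z):
    K,D,e,R=c
    u=cv2.undistortPoints(np.float64(px).reshape(-1,1,2),K,D).reshape(-1,2)
    d=np.c_[u,np.ones(len(u))]@R.T
    return (e+d*((z-e[2])/d[:,2])[:,None])[:,:2]
def proj(c,P):
    K,D,e,R=c
    return cv2.projectPoints(np.float64(P).reshape(-1,1,3),cv2.Rodrigues(R.T)[0],-R.T@e,K,D)[0].reshape(-1,2)
def rect(c,cnt,z):
    """min-area rectangle of a contour cast on plane z: centre, sides mm, long-side yaw deg"""
    p=ray(c,cnt,z); (x,y),(w,h),a=cv2.minAreaRect((p*1000).astype(np.float32))
    if w<h: w,h,a=h,w,a+90
    return np.round([x,y,w,h,(a+90)%180-90],1)
def blobs(c,m,z,amin=15):
    n=cv2.findContours(m.astype(np.uint8),cv2.RETR_EXTERNAL,cv2.CHAIN_APPROX_NONE)[0]
    for k in n:
        if cv2.contourArea(k)>=amin and len(k)>5:
            print(k.reshape(-1,2).mean(0).round(0),int(cv2.contourArea(k)),rect(c,k.reshape(-1,2),z))
def go(x,y,z=None,yaw=None):
    """numbers (in row units, whole) to bring TCP to x,y,z with yaw (mod 180, nearest)"""
    s=r.get_state(); R=Ro.from_euler('xyz',s['eef_rot'],degrees=True)
    p=s['tcp_pos']; d=R.inv().apply(np.array([x,y,p[2] if z is None else z])-p)
    w=0 if yaw is None else -((yaw-s['eef_rot'][2]+90)%180-90)
    print('t',round(s['time_s'],2),'tcp',p.round(4),'rot',s['eef_rot'].round(2),'j',s['joints'].round(0))
    print('shift units',(d/.5).round(4),'turn z units',round(w/60,4))
E
python3 - <<'E'
from h import *
im=cv2.imread('pics/top0.png'); c=cam('top')
cv2.imwrite('pics/crop1.png',cv2.resize(im[125:275,75:425],(770,330),interpolation=cv2.INTER_CUBIC))
hsv=cv2.cvtColor(im,cv2.COLOR_BGR2HSV)
roi=np.zeros(im.shape[:2],bool); roi[120:280,70:430]=1
print('white z6');blobs(c,(im.min(2)>165)&roi,.006)
print('black z6');blobs(c,(im.max(2)<45)&roi,.006,60)
print('colour z45');blobs(c,(hsv[...,1]>110)&(hsv[...,2]>60)&roi,.045)
E
```

```text
white z6
[345. 245.] 130 [ 391.3 -257.7   49.    27.9   66.7]
[ 98. 206.] 155 [497.2 434.8  38.6  38.1  72.9]
[399. 195.] 185 [ 533.7 -420.9   67.9   27.3   71.9]
[154. 159.] 207 [634.  281.4  47.8  46.2   2.7]
[226. 150.] 68 [662.7  74.5  26.7  25.8   0.7]
black z6
[348. 247.] 757 [ 387.9 -265.8   86.1   85.1   -1.5]
[210. 211.] 242 [485.7 119.7  50.6  49.   19.2]
[ 99. 206.] 710 [496.6 433.7  90.6  82.4 -89.4]
[343. 164.] 200 [ 622.3 -259.9   48.9   43.2  -79.7]
[155. 159.] 698 [633.7 279.2  88.7  86.6  46.8]
[226. 150.] 676 [6.601e+02 7.590e+01 8.590e+01 8.580e+01 3.000e-01]
colour z45
[268. 176.] 96 [ 5.777e+02 -4.160e+01  3.350e+01  2.730e+01 -2.000e-01]
[310. 173.] 70 [ 587.6 -158.9   36.1   25.2  -45.2]
[345. 163.] 61 [ 617.4 -255.6   26.1   22.6   -2.4]
[263. 152.] 79 [649.1 -28.4  38.1  26.7 -13.6]
```

View pics/crop1.png

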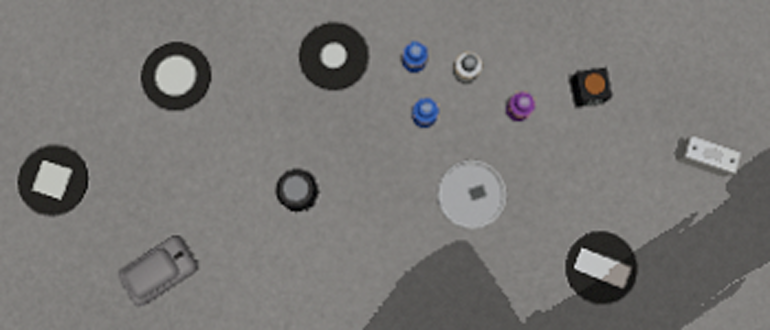

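The crop confirms it: the bright barrel with the dark nose at top (288,155) is the objective, and the three neighbours are blue or purple. I'll start with the block.

```bash
python3 -c "
from h import *
go(.53,-.42,.235,72)"
```

```text
t 0.1 tcp [ 0.2089 -0.6415  0.2337] rot [ 1.7992e+02 -1.0000e-02 -1.6197e+02] j [-55.  21.   1.  -0. -70. -17.]
shift units [-0.7478  0.2223 -0.0023] turn z units -0.8995
```

Emit:
carry_out(targets=[[-0.107,0.032,0,0,0,0],[-0.107,0.032,0,0,0,0],[-0.107,0.032,0,0,0,0],[-0.107,0.032,0,0,0,0],[-0.107,0.032,0,0,0,0]], hand=1, squeeze=20)

```text
time_s: 0.72
tcp_pos: [0.4397, -0.4816, 0.2343]
eef_rot: [180.0, -0.0, -162.0]
contact_force: [-0.0, -0.8, -0.1]
gripper_width: 0.0875
gripper_force: 0.0
```

Emit:
carry_out(targets=[[-0.107,0.032,0,0,0,0],[-0.107,0.032,0,0,0,0],[0,0,0,0,0,-0.15],[0,0,0,0,0,-0.15],[0,0,0,0,0,-0.15]])

```text
time_s: 1.35
tcp_pos: [0.5304, -0.4189, 0.2339]
eef_rot: [179.9, -0.0, -134.6]
contact_force: [-0.4, 0.1, -0.0]
gripper_width: 0.0878
gripper_force: 0.0
```

Emit:
carry_out(targets=[[0,0,0,0,0,-0.15],[0,0,0,0,0,-0.15],[0,0,0,0,0,-0.15],[0,0,0,0,0,0]])

```text
time_s: 1.85
tcp_pos: [0.5302, -0.4192, 0.2341]
eef_rot: [180.0, 0.0, -108.0]
contact_force: [0.3, -0.2, 1.0]
gripper_width: 0.0875
gripper_force: 0.0
```

```bash
cat >> h.py <<'E'
def snap(n,f):
    c=cam(n); im=np.ascontiguousarray(r.capture(n)[:,:,::-1]); cv2.imwrite(f'pics/{f}.png',im); return c,im
E
python3 - <<'E'
from h import *
c,im=snap('wrist','w1')
print('white z38');blobs(c,(im.min(2)>150),.038,300)
print('black z6');blobs(c,(im.max(2)<45),.006,500)
go(.53,-.42,.235,72)
E
```

```text
white z38
[380. 230.] 669 [ 397.8 -287.1   61.8   27.3   68.4]
[252. 131.] 113876 [ 523.2 -452.5  720.   327.5  -18.1]
black z6
[492. 290.] 862 [ 231.8 -108.1   83.6   74.2   88.4]
[431. 265.] 3136 [ 296.6 -160.6  198.7  141.6  -18.4]
[216. 324.] 25213 [ 629.5 -211.5  956.8  302.4  -13.1]
[339. 249.] 512 [ 456.1 -260.4   71.5   31.2  -73.9]
[177. 249.] 531 [ 682.2 -334.5   73.8   31.8   38. ]
t 1.9 tcp [ 0.5302 -0.4193  0.2342] rot [ 1.7996e+02  1.0000e-02 -1.0816e+02] j [-22.  21.   1.  -0. -70.   4.]
shift units [ 0.0015 -0.     -0.0017] turn z units -0.0027
```

View pics/w1.png

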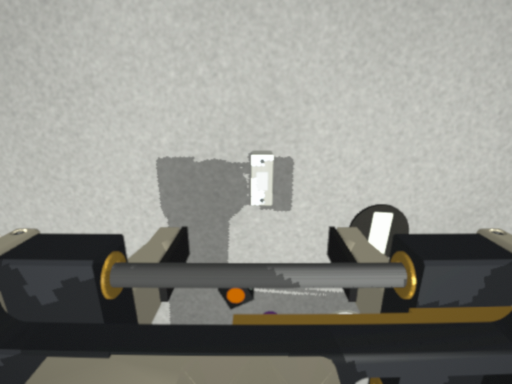

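The wrist view shows the block at (262,180), the block pad at (379,230) with its white rectangle, and the cube's amber window at (235,295) behind the gripper. I'll measure the first two locally.

```bash
python3 - <<'E'
from h import *
c=cam('wrist'); im=cv2.imread('pics/w1.png')
print(proj(c,[[.5302,-.4192,0],[.5302,-.4192,.038]]))
def loc(x0,x1,y0,y1,t):
    m=np.zeros(im.shape[:2],bool); m[y0:y1,x0:x1]=im.min(2)[y0:y1,x0:x1]>t; return m
for t in (185,200,215): print(t);blobs(c,loc(245,280,145,215,t),.038,100)
print('pad');
for t in (130,180): blobs(c,loc(355,405,208,252,t),.006,100)
blobs(c,(im.max(2)<60)&(np.indices(im.shape[:2])[1]>348)&(np.indices(im.shape[:2])[0]<236),.006,100)
print(im[150:215:8,262].tolist())
E
```

```text
[[257.60519244 166.45685417]
 [257.57507426 172.61686706]]
185
[263. 183.] 1200 [ 528.  -407.1   91.8   45.5   71.8]
200
[261. 179.] 955 [ 528.4 -407.4   66.7   27.7   71.4]
215
[260. 177.] 676 [ 528.4 -407.4   66.7   27.7   71.4]
pad
[380. 230.] 678 [ 387.7 -269.1   64.5   30.4   68. ]
[380. 230.] 629 [ 387.7 -268.7   63.6   28.9   68.2]
[410. 226.] 666 [ 327.  -268.2  203.3   48.1  -18.6]
[[161, 168, 167], [253, 252, 250], [229, 235, 232], [247, 248, 246], [247, 248, 246], [251, 251, 249], [217, 218, 208], [132, 137, 136], [188, 195, 193]]
```

Emit:
carry_out(targets=[[-0.0215,0.0108,0.05,0,0,0],[0,0,0.11,0,0,0],[0,0,0.11,0,0,0],[0,0,0.1,0,0,0],[0,0,0.068,0,0,0]])

```text
time_s: 2.52
tcp_pos: [0.5274, -0.4069, 0.0128]
eef_rot: [179.8, 0.0, -108.2]
contact_force: [0.2, -0.5, 0.8]
gripper_width: 0.0877
gripper_force: 0.0
```

Emit:
carry_out(targets=[[0,0,0,0,0,0],[0,0,0,0,0,0],[0,0,0,0,0,0],[0,0,0,0,0,0]], hand=0, squeeze=20)

```text
time_s: 3.02
tcp_pos: [0.5292, -0.4078, 0.0171]
eef_rot: [-179.9, -0.0, -108.0]
contact_force: [-0.2, 0.4, -0.2]
gripper_width: 0.0527
gripper_force: 0.0
```

Emit:
carry_out(targets=[[0,0,0,0,0,0],[0,0,0,0,0,0],[0,0,0,0,0,0],[0,0,0,0,0,0]])

```text
time_s: 3.52
tcp_pos: [0.5286, -0.4075, 0.0157]
eef_rot: [-180.0, -0.0, -108.0]
contact_force: [-0.8, 0.1, 1.5]
gripper_width: 0.0277
gripper_force: 20.0
```

Emit:
carry_out(targets=[[0,0,-0.05,0,0,0],[0,0,-0.1,0,0,0],[0,0,-0.05,0,0,0]])

```text
time_s: 3.9
tcp_pos: [0.5294, -0.4079, 0.118]
eef_rot: [-179.9, -0.0, -107.9]
contact_force: [0.9, -0.0, -1.6]
gripper_width: 0.0283
gripper_force: 20.0
```

```bash
python3 - <<'E'
from h import *
# viewpoint: pad seen ahead of the jaws
go(.3877,-.2687,.12,68.2)
s=r.get_state();print(s['gripper_width'],s['gripper_force'])
E
```

```text
t 3.9 tcp [ 0.5294 -0.4079  0.118 ] rot [-1.7986e+02 -3.0000e-02 -1.0795e+02] j [-21.  25.  -9.   0. -56.   3.]
shift units [-0.1776  0.3554 -0.005 ] turn z units 0.0642
0.028277282125721722 19.97767746448517
```

Emit:
carry_out(targets=[[-0.0447,0.089,0,0,0,0],[-0.0447,0.089,0,0,0,0],[-0.0447,0.089,0,0,0,0],[-0.0447,0.089,0,0,0,0],[0,0,0,0,0,0.064]])

```text
time_s: 4.53
tcp_pos: [0.3836, -0.2656, 0.1155]
eef_rot: [179.9, 0.0, -111.8]
contact_force: [0.8, -0.7, -0.3]
gripper_width: 0.0281
gripper_force: 20.0
```

```bash
python3 - <<'E'
from h import *
c,im=snap('wrist','w2')
go(.388,-.268,.022,68)
E
```

```text
t 4.58 tcp [ 0.3855 -0.2665  0.1159] rot [-1.7998e+02  2.0000e-02 -1.1204e+02] j [-11.   8. -34.  -0. -48. -12.]
shift units [ 0.0009 -0.0057  0.1878] turn z units -0.0007
```

View pics/w2.png

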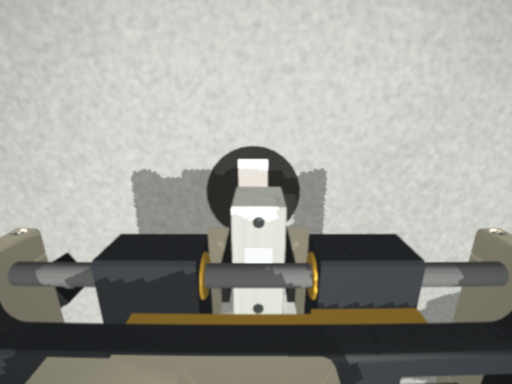

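The held block hangs over the pad, and the far end of the printed rectangle is visible at (239–269, 159). I'll check its centre from that edge and from the disc.

```bash
python3 - <<'E'
from h import *
c=cam('wrist'); im=cv2.imread('pics/w2.png')
m=np.zeros(im.shape[:2],np.uint8); m[150:185,225:285]=im.min(2)[150:185,225:285]>150
y,x=np.nonzero(m); 
p=ray(c,[[x[y==165].min()-.5,165],[x[y==165].max()+.5,165],[x[y==180].min()-.5,180],[x[y==180].max()+.5,180]],.006)
mid=ray(c,[[np.median(x[y==y.min()+2]),y.min()-.5]],.006)[0]
d=(p[0]-p[2]);d2=p[1]-p[3];a=np.degrees(np.arctan2(-d[1]-d2[1],-d[0]-d2[0]))%180
u=np.array([np.cos(np.radians(a)),np.sin(np.radians(a))]); print(p,mid,a,'centre',mid+.034*u)
k=(im.max(2)<60); e=[]
for row in range(152,190,3):
    xs=np.nonzero(k[row,190:320])[0]+190; e+= [[xs.min()-.5,row],[xs.max()+.5,row]]
q=ray(c,e,.006)*1000; A=np.c_[q,np.ones(len(q))]; s=np.linalg.lstsq(A,(q**2).sum(1),rcond=None)[0]
print('disc',s[:2]/2,np.sqrt(s[2]+(s[:2]**2).sum()/4))
E
```

```text
[[ 0.3937115  -0.29959438]
 [ 0.36553281 -0.28816107]
 [ 0.39776673 -0.2853484 ]
 [ 0.37181161 -0.2748211 ]] [ 0.35147881 -0.29836114] 69.46344345652797 centre [ 0.36340618 -0.26652189]Traceback (most recent call last):
  File "<stdin>", line 11, in <module>
    return umr_minimum(a, axis, None, out, keepdims, initial, where)
ValueError: zero-size array to reduction operation minimum which has no identity
```

```bash
python3 - <<'E'
from h import *
c=cam('wrist'); im=cv2.imread('pics/w2.png')
print(im.min(2)[154:166,254])
a=np.radians(69); print(ray(c,[[253.7,158.5]],.006)+.034*np.array([np.cos(a),np.sin(a)]))
m=(im.max(2)<75).astype(np.uint8); m[:145]=0;m[190:]=0;m[:,:195]=0;m[:,310:]=0
k=max(cv2.findContours(m,cv2.RETR_EXTERNAL,cv2.CHAIN_APPROX_NONE)[0],key=cv2.contourArea).reshape(-1,2)
h=cv2.convexHull(k).reshape(-1,2); h=h[h[:,1]<186]
q=ray(c,h,.006)*1000; A=np.c_[q,np.ones(len(q))]; s=np.linalg.lstsq(A,(q**2).sum(1),rcond=None)[0]
print('disc',s[:2]/2,np.sqrt(s[2]+(s[:2]**2).sum()/4))
E
```

```text
[ 59  58  60  64 124 230 254 255 255 255 255 255]
[[ 0.38837854 -0.26747114]]
disc [ 389.93489669 -268.24336883] 44.55540908720597
```

Emit:
carry_out(targets=[[0.001,-0.006,0.04,0,0,0],[0,0,0.08,0,0,0],[0,0,0.05,0,0,0],[0,0,0.012,0,0,0],[0,0,0,0,0,0]])

```text
time_s: 5.2
tcp_pos: [0.3897, -0.2693, 0.0246]
eef_rot: [180.0, -0.0, -111.8]
contact_force: [-1.0, 0.2, -1.3]
gripper_width: 0.0278
gripper_force: 20.0
```

Emit:
carry_out(targets=[[0,0,0.003,0,0,0],[0,0,0,0,0,0],[0,0,0.003,0,0,0],[0,0,0,0,0,0]])

```text
time_s: 5.7
tcp_pos: [0.3894, -0.2691, 0.0217]
eef_rot: [-180.0, 0.0, -111.8]
contact_force: [0.4, 0.2, -1.4]
gripper_width: 0.0278
gripper_force: 20.0
```

Emit:
carry_out(targets=[[0,0,0.002,0,0,0],[0,0,0,0,0,0],[0,0,0,0,0,0]])

```text
time_s: 6.08
tcp_pos: [0.3895, -0.2691, 0.0216]
eef_rot: [-180.0, -0.0, -111.8]
contact_force: [-3.8, 3.7, 14.4]
gripper_width: 0.0279
gripper_force: 20.0
```

Contact, so I'll release it, rise and head for the cube.

Emit:
carry_out(targets=[[0,0,0,0,0,0],[0,0,0,0,0,0],[0,0,0,0,0,0]], hand=0.75)

```text
time_s: 6.45
tcp_pos: [0.3894, -0.2691, 0.0205]
eef_rot: [180.0, -0.0, -111.8]
contact_force: [0.5, -0.2, -0.3]
gripper_width: 0.0525
gripper_force: 0.0
```

Emit:
carry_out(targets=[[0,0,-0.03,0,0,0],[0,0,-0.1,0,0,0],[0,0,-0.1,0,0,0],[0,0,-0.1,0,0,0],[0,0,-0.1,0,0,0]])

```text
time_s: 7.08
tcp_pos: [0.3891, -0.269, 0.2372]
eef_rot: [-180.0, 0.0, -111.8]
contact_force: [0.9, -0.1, 0.3]
gripper_width: 0.0655
gripper_force: 0.0
```

```bash
python3 - <<'E'
from h import *
c,im=snap('wrist','w3')
m=np.zeros(im.shape[:2],bool); m[:235]=im[:235].min(2)>205
print(proj(c,[[.3885,-.268,.044]]))
blobs(c,m,.044,100)
go(.62,-.257,.235,80); print(r.get_state()['gripper_width'])
E
```

```text
[[258.38872099 173.70732084]]
[258. 171.] 1004 [ 388.6 -269.5   67.6   27.5   67.5]
t 7.12 tcp [ 0.3919 -0.2707  0.2442] rot [-1.7945e+02 -6.0000e-02 -1.1173e+02] j [-11.   1. -23.   0. -66. -11.]
shift units [-0.1943 -0.4135  0.0221] turn z units -0.1955
0.06587165127852858
```

Emit:
carry_out(targets=[[-0.0486,-0.1034,0.005,0,0,0],[-0.0486,-0.1034,0.005,0,0,0],[-0.0486,-0.1034,0.005,0,0,0],[-0.0486,-0.1034,0.005,0,0,0],[0,0,0,0,0,0]])

```text
time_s: 7.75
tcp_pos: [0.6202, -0.255, 0.2221]
eef_rot: [179.8, -0.1, -111.7]
contact_force: [-1.0, 0.2, -0.5]
gripper_width: 0.0657
gripper_force: 0.0
```

```bash
python3 - <<'E'
from h import *
c,im=snap('wrist','w4')
hsv=cv2.cvtColor(im,cv2.COLOR_BGR2HSV)
print('amber');m=(hsv[...,1]>150)&(hsv[...,2]>90)&(hsv[...,0]<22); m[235:]=0; blobs(c,m,.042,60)
go(.62,-.257,.235,80)
E
```

```text
amber
[259. 174.] 369 [ 617.5 -255.5   26.9   26.3  -21.8]
t 7.8 tcp [ 0.6185 -0.2552  0.2229] rot [ 1.7981e+02 -4.0000e-02 -1.1177e+02] j [ -6.  21.  -1.  -0. -69. -16.]
shift units [ 0.0023 -0.0041 -0.0242] turn z units -0.1961
```

View pics/w4.png

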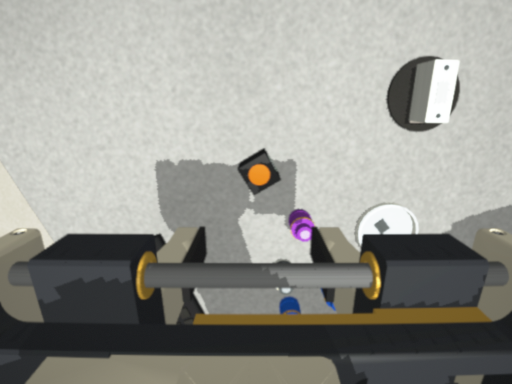

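The picture shows the cube at (259,172), turned against the tool, the purple look-alike at (301,225), and the block on its pad at top right. Next is the cube's yaw.

```bash
python3 - <<'E'
from h import *
c=cam('wrist'); im=cv2.imread('pics/w4.png')
hsv=cv2.cvtColor(im,cv2.COLOR_BGR2HSV)
for t in (50,70):
    m=((im.max(2)<t)|(hsv[...,1]>150)); m[:140]=0;m[210:]=0;m[:,:225]=0;m[:,282:]=0; blobs(c,m,.042,60)
k=max(cv2.findContours(m.astype(np.uint8),0,1)[0],key=cv2.contourArea)
p=cv2.approxPolyDP(k,4,True).reshape(-1,2); q=ray(c,p,.042)*1000; print(p.tolist(),q.round(0).tolist())
d=np.roll(q,-1,0)-q; print((np.degrees(np.arctan2(d[:,1],d[:,0]))%90).round(1),np.hypot(*d.T).round(0))
E
```

```text
[259. 175.] 587 [ 614.9 -255.7   38.5   35.1    6.5]
[252. 158.] 72 [ 617.1 -277.8   36.3    5.     7. ]
[257. 169.] 860 [ 615.2 -258.8   43.1   39.6  -81. ]
[[263, 149], [238, 167], [254, 193], [279, 179], [270, 162], [242, 167], [266, 155]] [[600.0, -283.0], [636.0, -274.0], [630.0, -236.0], [595.0, -241.0], [598.0, -265.0], [631.0, -272.0], [599.0, -275.0]]
[14.   8.4  8.5  6.4 78.4  4.9  5. ] [37. 38. 36. 24. 34. 32.  8.]
```

Emit:
carry_out(targets=[[0,0,0,0,0,-0.166],[0,0,0,0,0,-0.166],[0,0,0,0,0,-0.166],[0,0.003,0.1,0,0,0],[0,0,0,0,0,0]])

```text
time_s: 8.43
tcp_pos: [0.6126, -0.2554, 0.1723]
eef_rot: [179.6, 0.2, -82.0]
contact_force: [-0.3, 0.4, 0.6]
gripper_width: 0.0658
gripper_force: 0.0
```

```bash
python3 - <<'E'
from h import *
go(.6175,-.2555,.0155,8+90)
c,im=snap('wrist','w5')
hsv=cv2.cvtColor(im,cv2.COLOR_BGR2HSV)
print('amber');m=(hsv[...,1]>150)&(hsv[...,2]>90)&(hsv[...,0]<22); m[235:]=0; blobs(c,m,.042,60)
E
```

```text
t 8.43 tcp [ 0.6126 -0.2554  0.1723] rot [ 1.7962e+02  1.6000e-01 -8.2000e+01] j [ -6.  22.  -5.  -0. -63.  14.]
shift units [ 0.0025 -0.0117  0.3135] turn z units 0.0
amber
[252. 185.] 493 [ 617.7 -256.    27.3   26.1    7.8]
```

Emit:
carry_out(targets=[[0.002,-0.006,0.1,0,0,0],[0,0,0.1,0,0,0],[0,0,0.08,0,0,0],[0,0,0.032,0,0,0],[0,0,0,0,0,0]])

```text
time_s: 9.1
tcp_pos: [0.6196, -0.2567, 0.0203]
eef_rot: [180.0, -0.0, -81.9]
contact_force: [0.1, -0.1, 1.1]
gripper_width: 0.0657
gripper_force: 0.0
```

Emit:
carry_out(targets=[[0,0,0,0,0,0],[0,0,0,0,0,0],[0,0,0,0,0,0],[0,0,0,0,0,0],[0,0,0,0,0,0]], hand=0)

```text
time_s: 9.72
tcp_pos: [0.6195, -0.2565, 0.0206]
eef_rot: [-180.0, -0.0, -81.9]
contact_force: [-2.0, 0.6, 7.6]
gripper_width: 0.0404
gripper_force: 20.0
```

Emit:
carry_out(targets=[[0,0,-0.05,0,0,0],[0,0,-0.11,0,0,0],[0,0,-0.07,0,0,0],[0,0,0,0,0,0]])

```text
time_s: 10.22
tcp_pos: [0.6211, -0.2569, 0.1383]
eef_rot: [-179.7, -0.1, -81.9]
contact_force: [0.3, 1.5, -0.9]
gripper_width: 0.0398
gripper_force: 20.0
```

```bash
python3 - <<'E'
from h import *
go(.497,.434,None,72.9);s=r.get_state();print(s['gripper_width'],s['gripper_force'])
E
```

```text
t 10.22 tcp [ 0.6211 -0.2569  0.1383] rot [-1.7966e+02 -1.2000e-01 -8.1900e+01] j [ -6.  24.  -7.   0. -58.  14.]
shift units [-1.4029  0.051  -0.0032] turn z units 0.42
0.0397967414382676 19.998808801174164
```

Emit:
carry_out(targets=[[-0.117,0.004,0,0,0,0],[-0.117,0.004,0,0,0,0],[-0.117,0.004,0,0,0,0],[-0.117,0.004,0,0,0,0],[-0.117,0.004,0,0,0,0]])

```text
time_s: 10.85
tcp_pos: [0.567, 0.0334, 0.1335]
eef_rot: [179.9, -0.0, -81.9]
contact_force: [0.7, 1.2, -1.7]
gripper_width: 0.0397
gripper_force: 20.0
```

Emit:
carry_out(targets=[[-0.117,0.004,0,0,0,0],[-0.117,0.004,0,0,0,0],[-0.117,0.004,0,0,0,0],[-0.117,0.004,0,0,0,0],[-0.117,0.004,0,0,0,0]])

```text
time_s: 11.48
tcp_pos: [0.516, 0.3214, 0.1335]
eef_rot: [179.9, -0.0, -81.9]
contact_force: [1.2, -0.5, -0.1]
gripper_width: 0.0398
gripper_force: 20.0
```

Emit:
carry_out(targets=[[-0.117,0.004,0,0,0,0],[-0.117,0.004,0,0,0,0],[0,0,0,0,0,0.14],[0,0,0,0,0,0.14],[0,0,0,0,0,0.14]])

```text
time_s: 12.1
tcp_pos: [0.496, 0.4349, 0.1329]
eef_rot: [179.9, -0.1, -107.4]
contact_force: [0.0, 0.5, -0.8]
gripper_width: 0.0398
gripper_force: 20.0
```

```bash
python3 - <<'E'
from h import *
c,im=snap('wrist','w6')
go(.497,.434,None,72.9)
cs=cam('side'); s=cv2.imread('pics/side0.png')
m=s.min(2)>165; z=np.zeros_like(m); z[100:200,100:340]=1; blobs(cs,m&z,.006,20)
E
```

```text
t 12.15 tcp [0.496  0.4348 0.1329] rot [ 1.7994e+02 -1.2000e-01 -1.0779e+02] j [ 58.  24.  -9.  -0. -58. -76.]
shift units [ 0.0009 -0.0023 -0.    ] turn z units -0.0115
[262. 163.] 38 [663.2  76.7  25.7  23.6 -45.6]
[207. 139.] 93 [635.4 280.8  47.5  44.   76.4]
[141. 137.] 66 [497.7 435.5  38.   37.3 -17. ]
```

View pics/w6.png

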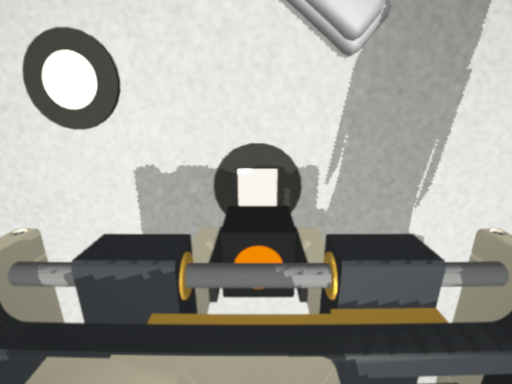

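The cube hangs over its pad and the far edge of the white square is visible at (238–278, 168), aligned with the tool. The mouse is at the top, at (345,20), clear of the gripper's footprint (±97 mm along the tool y axis). I'll check the centre from that edge.

```bash
python3 - <<'E'
from h import *
c=cam('wrist'); im=cv2.imread('pics/w6.png').min(2)
print(im[162:174,258],im[185,232:242],im[185,272:284])
xs=np.nonzero(im[180,225:290]>150)[0]+225; print(xs.min(),xs.max())
ys=np.nonzero(im[150:200,258]>150)[0]+150
a=np.radians(72.5); print(ray(c,[[(xs.min()+xs.max())/2,ys.min()-.5]],.006)+.02*np.array([np.cos(a),np.sin(a)]))
go(.497,.434,None,72.9)
E
```

```text
[ 68  68  66  59  50  55 133 224 239 240 241 241] [ 47  47  47  49  62 122 203 234 239 240] [240 240 239 234 201 130  67  49  47  48  49  48]
238 276
[[0.49608142 0.43400746]]
t 12.15 tcp [0.496  0.4348 0.1329] rot [ 1.7994e+02 -1.2000e-01 -1.0779e+02] j [ 58.  24.  -9.  -0. -58. -76.]
shift units [ 0.0009 -0.0023 -0.    ] turn z units -0.0115
```

Emit:
carry_out(targets=[[0.001,-0.002,0.06,0,0,-0.01],[0,0,0.08,0,0,0],[0,0,0.05,0,0,0],[0,0,0.015,0,0,0],[0,0,0,0,0,0]])

```text
time_s: 12.78
tcp_pos: [0.4975, 0.4342, 0.0317]
eef_rot: [180.0, -0.1, -106.5]
contact_force: [0.4, -0.2, -0.3]
gripper_width: 0.0401
gripper_force: 20.0
```

Emit:
carry_out(targets=[[0,0,0.003,0,0,0],[0,0,0,0,0,0],[0,0,0,0,0,0]])

```text
time_s: 13.15
tcp_pos: [0.4978, 0.4347, 0.0313]
eef_rot: [-180.0, 0.1, -106.5]
contact_force: [0.2, -0.6, -1.3]
gripper_width: 0.0402
gripper_force: 20.0
```

Emit:
carry_out(targets=[[0,0,0.004,0,0,0],[0,0,0,0,0,0],[0,0,0,0,0,0]])

```text
time_s: 13.52
tcp_pos: [0.4975, 0.4344, 0.0285]
eef_rot: [180.0, -0.0, -106.5]
contact_force: [0.5, 0.3, -1.6]
gripper_width: 0.0396
gripper_force: 20.0
```

Emit:
carry_out(targets=[[0,0,0.003,0,0,0],[0,0,0,0,0,0],[0,0,0,0,0,0]])

```text
time_s: 13.9
tcp_pos: [0.4976, 0.4344, 0.027]
eef_rot: [180.0, -0.0, -106.5]
contact_force: [-0.1, 0.3, -0.7]
gripper_width: 0.0399
gripper_force: 20.0
```

Emit:
carry_out(targets=[[0,0,0.002,0,0,0],[0,0,0,0,0,0],[0,0,0,0,0,0]])

```text
time_s: 14.28
tcp_pos: [0.4977, 0.4346, 0.0266]
eef_rot: [-180.0, 0.0, -106.5]
contact_force: [-1.4, -1.9, 6.3]
gripper_width: 0.0401
gripper_force: 20.0
```

Emit:
carry_out(targets=[[0,0,0,0,0,0],[0,0,0,0,0,0],[0,0,0,0,0,0]], hand=0.9)

```text
time_s: 14.65
tcp_pos: [0.4976, 0.4344, 0.0258]
eef_rot: [180.0, -0.0, -106.5]
contact_force: [0.3, 0.0, 0.6]
gripper_width: 0.0645
gripper_force: 0.0
```

Emit:
carry_out(targets=[[0,0,-0.03,0,0,0],[0,0,-0.1,0,0,0],[0,0,-0.1,0,0,0],[0,0,-0.1,0,0,0],[0,0,-0.09,0,0,0]])

```text
time_s: 15.28
tcp_pos: [0.4977, 0.4344, 0.2396]
eef_rot: [-179.9, 0.1, -106.5]
contact_force: [-0.0, 0.5, 0.2]
gripper_width: 0.0786
gripper_force: 0.0
```

```bash
python3 - <<'E'
from h import *
c,im=snap('wrist','w7')
hsv=cv2.cvtColor(im,cv2.COLOR_BGR2HSV)
m=(hsv[...,1]>150)&(hsv[...,2]>90)&(hsv[...,0]<22); m[235:]=0; blobs(c,m,.048,60)
e=im.min(2)>215; e[235:]=0; print('wh');blobs(c,e,.006,250)
go(.482,.118,.235,None); print(r.get_state()['gripper_width'])
E
```

```text
[258. 173.] 342 [496.9 435.3  27.1  27.1 -61.3]
wh
[124.  84.] 1260 [633.3 279.8  51.9  50.4 -17.1]
t 15.32 tcp [0.4998 0.4359 0.2466] rot [-179.68    0.55 -106.47] j [ 58.  19.  -1.   0. -70. -75.]
shift units [ 0.6201 -0.146   0.0182] turn z units 0.0
0.07873297133348382
```

View pics/w7.png

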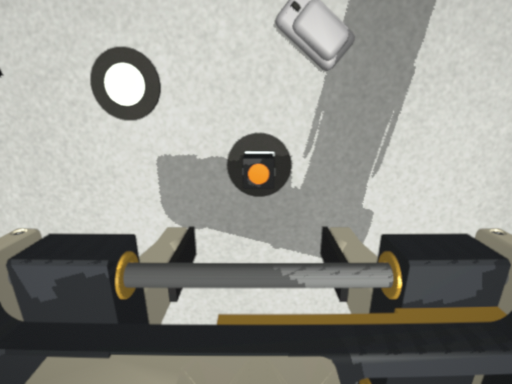

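The cube stands on its pad at (258,170), with a white sliver at (260,153). I'll measure how far off-centre it is.

```bash
python3 - <<'E'
from h import *
K,D,e,R=cam('wrist'); im=cv2.imread('pics/w7.png')
print(im[146:176,259].max(1))
c=(K,D,e,R)
a=np.radians(73.5);u=np.array([np.cos(a),np.sin(a)])
for row in (150.5,151.5,154.5,155.5,156.5): print(row,ray(c,[[259,row]],.006)@u)
print(np.array([.4969,.4353])@u, np.array([.49608,.434])@u)
E
```

```text
[ 65  64  65  65  77 186 249 193  69  28  27  33  52  75  80  79  78 139
 229 243 244 244 244 243 243 242 242 242 242 241]
150.5 [0.54071397]
151.5 [0.54212604]
154.5 [0.54638027]
155.5 [0.54780439]
156.5 [0.54923155]
0.5585014553715036 0.5570220971335178
```

Emit:
carry_out(targets=[[0,0,0,0,0,0],[0,0,0,0,0,0]])

```text
time_s: 15.58
tcp_pos: [0.4971, 0.434, 0.2356]
eef_rot: [180.0, -0.0, -106.5]
contact_force: [0.1, -0.3, -0.1]
gripper_width: 0.0791
gripper_force: 0.0
```

```bash
python3 - <<'E'
from h import *
c,im=snap('wrist','w8')
cv2.imwrite('pics/w8c.png',cv2.resize(im[120:210,205:315],None,fx=5,fy=5,interpolation=cv2.INTER_CUBIC))
hsv=cv2.cvtColor(im,cv2.COLOR_BGR2HSV)
m=(hsv[...,1]>150)&(hsv[...,2]>90)&(hsv[...,0]<22); m[235:]=0; blobs(c,m,.048,60)
a=np.radians(73.5);u=np.array([np.cos(a),np.sin(a)])
print(im[140:180,259].max(1)); print([round(float((ray(c,[[259,q]],z)@u)[0]),4) for q,z in ((150,.006),(152,.006),(155,.006),(157,.048),(160,.048),(162,.048))])
go(.497,.434)
E
```

```text
[258. 175.] 345 [497.4 435.   26.3  25.6 -16.6]
[ 67  66  65  65  65  65  65  66  64  65  66  71 150 225 170  76  32  27
  26  39  62  75  80  80 101 171 234 244 244 244 244 243 243 243 242 242
 242 241 241 241]
[0.5333, 0.536, 0.5402, 0.5356, 0.5393, 0.5418]
t 15.62 tcp [0.4971 0.4339 0.2351] rot [ 1.7996e+02 -9.0000e-02 -1.0653e+02] j [ 58.  19.  -1.  -0. -70. -75.]
shift units [-0.0001  0.0002  0.    ] turn z units 0.0
```

View pics/w8c.png

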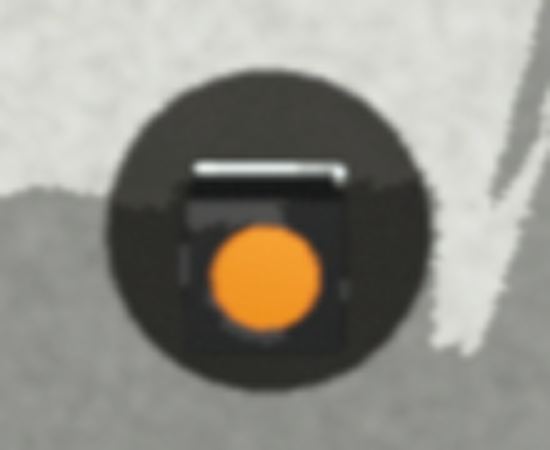

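The cube stands aligned, about 3–4 mm off centre, which is within the 12 mm limit. Eyepiece next.

Emit:
carry_out(targets=[[0.103,-0.024,0,0,0,0],[0.103,-0.024,0,0,0,0],[0.103,-0.024,0,0,0,0],[0.103,-0.024,0,0,0,0],[0.103,-0.024,0,0,0,0]], hand=1)

```text
time_s: 16.25
tcp_pos: [0.4811, 0.1685, 0.2351]
eef_rot: [179.9, -0.1, -106.5]
contact_force: [1.3, 0.2, -0.1]
gripper_width: 0.0876
gripper_force: 0.0
```

Emit:
carry_out(targets=[[0.103,-0.024,0,0,0,0],[0,0,0,0,0,0],[0,0,0,0,0,0]])

```text
time_s: 16.62
tcp_pos: [0.4786, 0.1175, 0.2356]
eef_rot: [180.0, -0.0, -106.6]
contact_force: [-0.3, 0.6, -0.7]
gripper_width: 0.0877
gripper_force: 0.0
```

```bash
python3 - <<'E'
from h import *
c,im=snap('wrist','w9')
m=im.max(2)<70; m[225:]=0; 
print(proj(c,[[.482,.118,.046]]))
blobs(c,m,.034,300); blobs(c,m,0.02,300)
go(.482,.118)
E
```

```text
[[255.10463783 175.03401901]]
[254. 171.] 1115 [481.9 114.6  50.2  48.1  73.4]
[126. 174.] 2857 [644.3  72.   82.   79.4  23.6]
[ 19. 177.] 3610 [767.9  38.3 165.1  87.6  57.9]
[254. 171.] 1115 [483.  117.6  52.2  50.1  73.4]
[126. 174.] 2857 [651.9  73.3  85.3  82.6  23.6]
[ 19. 177.] 3610 [796.   20.7 165.2  94.7  73.7]
t 16.68 tcp [0.4787 0.118  0.2356] rot [ 1.7997e+02 -4.0000e-02 -1.0652e+02] j [ 37.   3. -22.  -0. -65. -53.]
shift units [-0.0018 -0.0063 -0.    ] turn z units 0.0
```

View pics/w9.png

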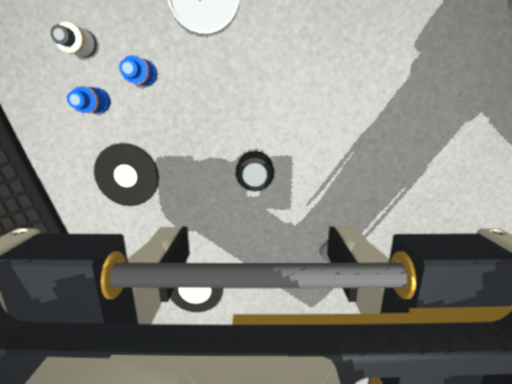

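The eyepiece is at (254,172) and the objective at (68,38), with the blue pair between them and pad_objective at (126,174). I'll grasp the eyepiece.

Emit:
carry_out(targets=[[-0.001,-0.008,0.08,0,0,0],[0,0,0.11,0,0,0],[0,0,0.11,0,0,0],[0,0,0.1,0,0,0],[0,0,0.04,0,0,0]])

```text
time_s: 17.3
tcp_pos: [0.481, 0.1171, 0.0127]
eef_rot: [179.8, -0.2, -106.4]
contact_force: [1.4, -0.2, 0.8]
gripper_width: 0.0878
gripper_force: 0.0
```

Emit:
carry_out(targets=[[0,0,0,0,0,0],[0,0,0,0,0,0],[0,0,0,0,0,0],[0,0,0,0,0,0],[0,0,0,0,0,0]], hand=0, squeeze=25)

```text
time_s: 17.92
tcp_pos: [0.4832, 0.1174, 0.017]
eef_rot: [-179.9, 0.1, -106.5]
contact_force: [-2.1, 1.2, 5.9]
gripper_width: 0.0509
gripper_force: 25.0
```

Emit:
carry_out(targets=[[0,0,0,0,0,0],[0,0,0,0,0,0]])

```text
time_s: 18.18
tcp_pos: [0.4832, 0.1174, 0.017]
eef_rot: [-179.9, 0.1, -106.5]
contact_force: [-2.5, 1.7, 7.6]
gripper_width: 0.0511
gripper_force: 25.0
```

Emit:
carry_out(targets=[[0,0,-0.05,0,0,0],[0,0,-0.1,0,0,0],[0,0,-0.05,0,0,0],[0,0,0,0,0,0]])

```text
time_s: 18.68
tcp_pos: [0.4837, 0.1177, 0.1182]
eef_rot: [-179.8, 0.2, -106.5]
contact_force: [-0.5, -0.3, -2.4]
gripper_width: 0.051
gripper_force: 25.0
```

```bash
python3 - <<'E'
from h import *
go(.6344,.2806,.117);s=r.get_state();print(s['gripper_width'],s['gripper_force'])
E
```

```text
t 18.68 tcp [0.4837 0.1177 0.1182] rot [-179.84    0.21 -106.53] j [ 36.  10. -31.   0. -49. -53.]
shift units [-0.3981 -0.1963  0.0043] turn z units 0.0
0.05096941505562012 24.999230321009236
```

Emit:
carry_out(targets=[[-0.0995,-0.049,0,0,0,0],[-0.0995,-0.049,0,0,0,0],[-0.0995,-0.049,0,0,0,0],[-0.0995,-0.049,0,0,0,0],[0,0,0,0,0,0]])

```text
time_s: 19.3
tcp_pos: [0.6344, 0.282, 0.1126]
eef_rot: [179.9, -0.1, -106.5]
contact_force: [-0.6, -1.2, -1.7]
gripper_width: 0.0514
gripper_force: 25.0
```

```bash
python3 - <<'E'
from h import *
c,im=snap('wrist','w10'); g=im.min(2); k=(im.max(2)<85).astype(np.uint8); k[:135]=0;k[195:]=0;k[:,:195]=0;k[:,320:]=0
def fit(p):
    q=ray(c,p,.006)*1000; A=np.c_[q,np.ones(len(q))]; s=np.linalg.lstsq(A,(q**2).sum(1),rcond=None)[0]
    return (s[:2]/2).round(1),np.sqrt(s[2]+(s[:2]**2).sum()/4).round(1)
h=cv2.convexHull(max(cv2.findContours(k,0,1)[0],key=cv2.contourArea)).reshape(-1,2); print('disc',fit(h[h[:,1]<190]),h.min(0),h.max(0))
go(.6344,.2806,.024)
cv2.imwrite('pics/w10c.png',im[100:340])
E
```

```text
disc (array([633.5, 279.6]), np.float64(44.6)) [211 145] [304 194]
t 19.35 tcp [0.6329 0.2804 0.1128] rot [ 1.7985e+02 -1.7000e-01 -1.0651e+02] j [ 40.  27.  -5.  -0. -58. -56.]
shift units [-0.0017 -0.0033  0.1775] turn z units 0.0
```

View pics/w10c.png

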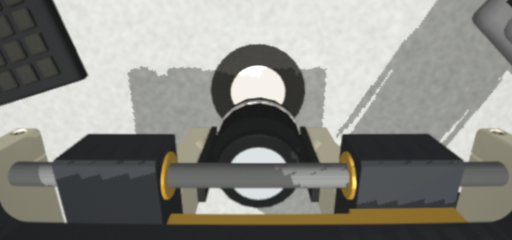

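The eyepiece hangs centred over the white disc. The disc fit gives (633.5, 279.6). I'll lower it.

Emit:
carry_out(targets=[[-0.001,-0.003,0.06,0,0,0],[0,0,0.07,0,0,0],[0,0,0.035,0,0,0],[0,0,0.009,0,0,0],[0,0,0,0,0,0]])

```text
time_s: 19.98
tcp_pos: [0.6351, 0.2801, 0.0297]
eef_rot: [-180.0, 0.0, -106.5]
contact_force: [-0.2, 0.7, -1.1]
gripper_width: 0.0512
gripper_force: 25.0
```

Emit:
carry_out(targets=[[0,0,0.003,0,0,0],[0,0,0,0,0,0],[0,0,0,0,0,0]])

```text
time_s: 20.35
tcp_pos: [0.635, 0.2802, 0.0281]
eef_rot: [-180.0, 0.0, -106.5]
contact_force: [-0.2, -0.0, -1.6]
gripper_width: 0.0509
gripper_force: 25.0
```

Emit:
carry_out(targets=[[0,0,0.006,0,0,0],[0,0,0,0,0,0],[0,0,0,0,0,0]])

```text
time_s: 20.72
tcp_pos: [0.6348, 0.28, 0.0244]
eef_rot: [180.0, -0.0, -106.5]
contact_force: [0.1, 0.2, -1.2]
gripper_width: 0.0511
gripper_force: 25.0
```

Emit:
carry_out(targets=[[0,0,0.003,0,0,0],[0,0,0,0,0,0],[0,0,0,0,0,0]])

```text
time_s: 21.1
tcp_pos: [0.6349, 0.2801, 0.0231]
eef_rot: [-180.0, 0.0, -106.5]
contact_force: [-0.7, -0.4, -1.2]
gripper_width: 0.051
gripper_force: 25.0
```

Emit:
carry_out(targets=[[0,0,0.002,0,0,0],[0,0,0,0,0,0],[0,0,0,0,0,0]])

```text
time_s: 21.48
tcp_pos: [0.6349, 0.2801, 0.0231]
eef_rot: [-180.0, 0.0, -106.5]
contact_force: [-3.2, -0.3, 6.0]
gripper_width: 0.0512
gripper_force: 25.0
```

Emit:
carry_out(targets=[[0,0,0,0,0,0],[0,0,0,0,0,0],[0,0,0,0,0,0],[0,0,0,0,0,0]], hand=1)

```text
time_s: 21.98
tcp_pos: [0.6348, 0.28, 0.0219]
eef_rot: [180.0, -0.0, -106.5]
contact_force: [0.2, -0.4, -0.6]
gripper_width: 0.0844
gripper_force: 0.0
```

Emit:
carry_out(targets=[[0,0,-0.03,0,0,0],[0,0,-0.1,0,0,0],[0,0,-0.1,0,0,0],[0,0,-0.1,0,0,0],[0,0,-0.1,0,0,0]])

```text
time_s: 22.6
tcp_pos: [0.6347, 0.2798, 0.2403]
eef_rot: [-179.9, 0.1, -106.5]
contact_force: [2.0, 0.4, -0.3]
gripper_width: 0.0878
gripper_force: 0.0
```

Emit:
carry_out(targets=[[0,0,0,0,0,0],[0,0,0,0,0,0]])

```text
time_s: 22.85
tcp_pos: [0.6345, 0.28, 0.2378]
eef_rot: [-180.0, 0.1, -106.5]
contact_force: [0.2, -0.3, -1.1]
gripper_width: 0.0878
gripper_force: 0.0
```

```bash
python3 - <<'E'
from h import *
c,im=snap('wrist','w11')
cv2.imwrite('pics/w11c.png',cv2.resize(im[120:220,200:320],None,fx=4,fy=4))
t=cv2.imread('pics/top0.png'); ct=cam('top'); print('objective nose top', ray(ct,[[288,153.5]],.052), ray(ct,[[288,156]],.02))
c9=None
go(.63,-.095,.235)
E
```

```text
objective nose top [[ 0.63950863 -0.09633474]] [[ 0.64099853 -0.09985622]]
t 22.9 tcp [0.6343 0.2798 0.2368] rot [ 1.7996e+02 -2.0000e-02 -1.0653e+02] j [ 40.  22.   3.  -0. -71. -56.]
shift units [ 0.721  -0.2051  0.0037] turn z units 0.0
```

View pics/w11c.png

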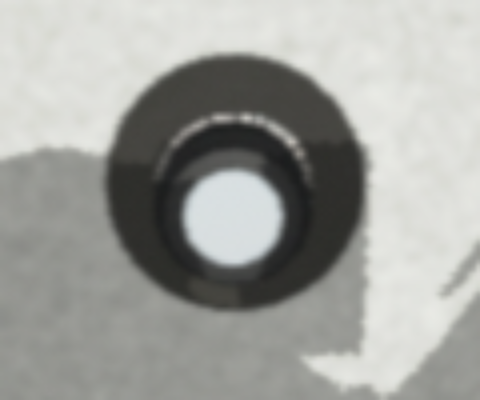

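The eyepiece is well centred on its disc, with only a thin white rim showing. Now the objective, closing the jaws along x because the look-alikes stand at +y and diagonally.

Emit:
carry_out(targets=[[0.1032,-0.0317,0,0,0,0],[0.1032,-0.0317,0,0,0,0],[0.1032,-0.0317,0,0,0,0],[0.1032,-0.0317,0,0,0,0],[0.1032,-0.0317,0,0,0,0]], hand=0.7)

```text
time_s: 23.52
tcp_pos: [0.6366, 0.0083, 0.2358]
eef_rot: [179.9, -0.1, -106.5]
contact_force: [1.3, 1.4, 0.8]
gripper_width: 0.0614
gripper_force: 0.0
```

Emit:
carry_out(targets=[[0.1032,-0.0317,0,0,0,0],[0.1032,-0.0317,0,0,0,0],[0,0,0,0,0,-0.138],[0,0,0,0,0,-0.138],[0,0,0,0,0,0]])

```text
time_s: 24.15
tcp_pos: [0.6379, -0.0981, 0.2358]
eef_rot: [179.9, -0.0, -90.0]
contact_force: [-0.4, 1.0, 0.6]
gripper_width: 0.0614
gripper_force: 0.0
```

Emit:
carry_out(targets=[[0,0,0,0,0,0],[0,0,0,0,0,0]])

```text
time_s: 24.4
tcp_pos: [0.6384, -0.0975, 0.2368]
eef_rot: [180.0, -0.0, -90.0]
contact_force: [-0.7, 1.1, -0.0]
gripper_width: 0.0612
gripper_force: 0.0
```

```bash
python3 - <<'E'
from h import *
c,im=snap('wrist','w12')
print(proj(c,[[.638,-.098,.052]]))
go(.638,-.098,.015,90)
cv2.imwrite('pics/w12c.png',cv2.resize(im[100:250,160:360],None,fx=3.5,fy=3.5))
E
```

```text
[[257.80753163 174.26542032]]
t 24.45 tcp [ 0.6384 -0.0976  0.2369] rot [179.98  -0.   -90.02] j [  9.  18.  -3.  -0. -69.  -9.]
shift units [0.0008 0.0007 0.4438] turn z units -0.0003
```

View pics/w12c.png

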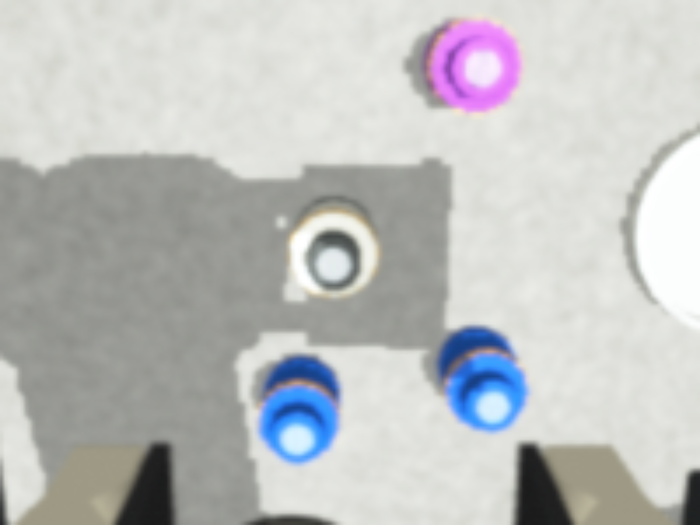

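The objective's nose is at full-frame (255,176), with the blue ones at lower left and right and the purple one at upper right. None lies on the closing line.

```bash
python3 - <<'E'
from h import *
c=cam('wrist'); print(ray(c,[[255.1,175.7]],.052),ray(c,[[255.1,172]],.038),'blue',ray(c,[[160+296/3.5,100+438/3.5]],.052),ray(c,[[160+492/3.5,100+405/3.5]],.052),ray(c,[[160+484/3.5,100+68/3.5]],.052))
E
```

```text
[[ 0.64143854 -0.096152  ]] [[ 0.64157135 -0.09761123]] blue [[ 0.65552091 -0.029588  ]] [[ 0.5827004  -0.04277161]] [[ 0.59064941 -0.16378062]]
```

Emit:
carry_out(targets=[[-0.001,-0.006,0.08,0,0,0],[0,0,0.11,0,0,0],[0,0,0.11,0,0,0],[0,0,0.1,0,0,0],[0,0,0.042,0,0,0]])

```text
time_s: 25.08
tcp_pos: [0.6395, -0.0973, 0.0127]
eef_rot: [179.7, -0.0, -90.0]
contact_force: [-0.3, -0.0, 0.9]
gripper_width: 0.0616
gripper_force: 0.0
```

Emit:
carry_out(targets=[[0,0,0,0,0,0],[0,0,0,0,0,0],[0,0,0,0,0,0],[0,0,0,0,0,0],[0,0,0,0,0,0]], hand=0, squeeze=20)

```text
time_s: 25.7
tcp_pos: [0.6423, -0.0972, 0.0176]
eef_rot: [-179.9, 0.0, -89.9]
contact_force: [-0.5, 1.7, 7.1]
gripper_width: 0.0315
gripper_force: 20.0
```

Emit:
carry_out(targets=[[0,0,-0.05,0,0,0],[0,0,-0.1,0,0,0],[0,0,-0.06,0,0,0],[0,0,0,0,0,0]])

```text
time_s: 26.2
tcp_pos: [0.6431, -0.0972, 0.1244]
eef_rot: [-179.7, 0.0, -90.0]
contact_force: [0.0, -0.1, -1.3]
gripper_width: 0.0314
gripper_force: 20.0
```

```bash
python3 - <<'E'
from h import *
go(.662,.0755);s=r.get_state();print(s['gripper_width'],s['gripper_force'])
E
```

```text
t 26.2 tcp [ 0.6431 -0.0972  0.1244] rot [-1.7967e+02  3.0000e-02 -8.9950e+01] j [  9.  23. -11.   0. -56.  -9.]
shift units [-0.3454 -0.038   0.0004] turn z units 0.0
0.03144565316137584 19.9990376830101
```

Emit:
carry_out(targets=[[-0.0864,-0.0095,0,0,0,0],[-0.0864,-0.0095,0,0,0,0],[-0.0864,-0.0095,0,0,0,0],[-0.0864,-0.0095,0,0,0,0],[0,0,0,0,0,0]])

```text
time_s: 26.82
tcp_pos: [0.6599, 0.0783, 0.1197]
eef_rot: [179.9, -0.0, -89.8]
contact_force: [-0.9, 0.5, -0.7]
gripper_width: 0.0315
gripper_force: 20.0
```

```bash
python3 - <<'E'
from h import *
c,im=snap('wrist','w13'); k=(im.max(2)<85).astype(np.uint8); k[:135]=0;k[192:]=0;k[:,:195]=0;k[:,320:]=0
h=cv2.convexHull(max(cv2.findContours(k,0,1)[0],key=cv2.contourArea)).reshape(-1,2);h=h[h[:,1]<189];print(h.min(0),h.max(0))
q=ray(c,h,.006)*1000; A=np.c_[q,np.ones(len(q))]; s=np.linalg.lstsq(A,(q**2).sum(1),rcond=None)[0]
print('disc',s[:2]/2,np.sqrt(s[2]+(s[:2]**2).sum()/4))
go(.662,.0755,.0236)
cv2.imwrite('pics/w13c.png',im[100:340])
E
```

```text
[211 142] [301 186]
disc [661.42508366  74.95038792] 44.72659019699382
t 26.88 tcp [0.6596 0.0769 0.1197] rot [ 1.7989e+02 -2.0000e-02 -8.9850e+01] j [ 23.  25.  -9.  -0. -57. -23.]
shift units [ 0.0027 -0.0051  0.1922] turn z units 0.0
```

View pics/w13c.png

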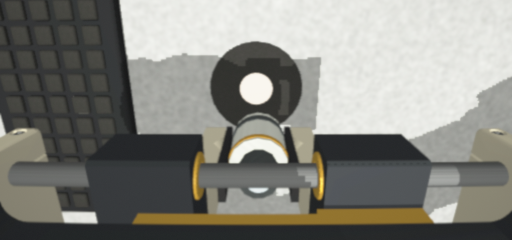

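The pad fit gives (661.4, 75.0) and the objective hangs centred on it. I'll lower it.

Emit:
carry_out(targets=[[0.002,-0.002,0.06,0,0,0],[0,0,0.07,0,0,0],[0,0,0.04,0,0,0],[0,0,0.012,0,0,0],[0,0,0,0,0,0]])

```text
time_s: 27.5
tcp_pos: [0.6612, 0.0738, 0.0299]
eef_rot: [180.0, -0.0, -90.0]
contact_force: [0.8, -1.2, -1.6]
gripper_width: 0.0316
gripper_force: 20.0
```

Emit:
carry_out(targets=[[0,0,0.004,0,0,0],[0,0,0,0,0,0],[0,0,0,0,0,0]])

```text
time_s: 27.88
tcp_pos: [0.6616, 0.0746, 0.0287]
eef_rot: [-180.0, 0.0, -90.0]
contact_force: [1.2, 0.4, -0.9]
gripper_width: 0.0318
gripper_force: 20.0
```

Emit:
carry_out(targets=[[0,0,0.006,0,0,0],[0,0,0,0,0,0],[0,0,0,0,0,0]])

```text
time_s: 28.25
tcp_pos: [0.6613, 0.0745, 0.025]
eef_rot: [180.0, -0.0, -90.0]
contact_force: [0.9, 0.0, -1.8]
gripper_width: 0.0313
gripper_force: 20.0
```

Emit:
carry_out(targets=[[0,0,0.003,0,0,0],[0,0,0,0,0,0],[0,0,0,0,0,0]])

```text
time_s: 28.62
tcp_pos: [0.6615, 0.0746, 0.0236]
eef_rot: [-180.0, 0.0, -90.0]
contact_force: [-0.3, 1.0, 0.2]
gripper_width: 0.0315
gripper_force: 20.0
```

Emit:
carry_out(targets=[[0,0,0.002,0,0,0],[0,0,0,0,0,0],[0,0,0,0,0,0]])

```text
time_s: 29.0
tcp_pos: [0.6615, 0.0745, 0.0236]
eef_rot: [-180.0, 0.0, -89.9]
contact_force: [-2.8, 0.7, 6.6]
gripper_width: 0.0317
gripper_force: 20.0
```

Emit:
carry_out(targets=[[0,0,0,0,0,0],[0,0,0,0,0,0],[0,0,0,0,0,0]], hand=0.75)

```text
time_s: 29.38
tcp_pos: [0.6613, 0.0745, 0.0223]
eef_rot: [180.0, -0.0, -90.0]
contact_force: [-0.0, -0.7, -0.1]
gripper_width: 0.0561
gripper_force: 0.0
```

Emit:
carry_out(targets=[[0,0,-0.03,0,0,0],[0,0,-0.1,0,0,0],[0,0,-0.1,0,0,0],[0,0,-0.1,0,0,0],[0,0,-0.1,0,0,0]])

```text
time_s: 30.0
tcp_pos: [0.6612, 0.0743, 0.2407]
eef_rot: [-179.9, 0.0, -90.0]
contact_force: [1.0, 0.3, -0.7]
gripper_width: 0.0659
gripper_force: 0.0
```

Emit:
carry_out(targets=[[0,0,0,0,0,0],[0,0,0,0,0,0]])

```text
time_s: 30.25
tcp_pos: [0.661, 0.0745, 0.2382]
eef_rot: [-180.0, 0.0, -90.0]
contact_force: [0.4, 0.9, -1.1]
gripper_width: 0.0656
gripper_force: 0.0
```

```bash
python3 - <<'E'
from h import *
c,im=snap('wrist','w14'); ct,t=snap('top','top1')
a=cv2.resize(im[100:235,150:370],(528,324)); b=cv2.resize(t[120:280,70:430],(720,320)); b=b[:,:720]
o=np.zeros((600,720,3),np.uint8); o[:270,:440]=cv2.resize(im[100:235,150:370],(440,270)); o[275:595]=b; cv2.imwrite('pics/fin.png',o)
E
```

```text
(no output)
```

View pics/fin.png

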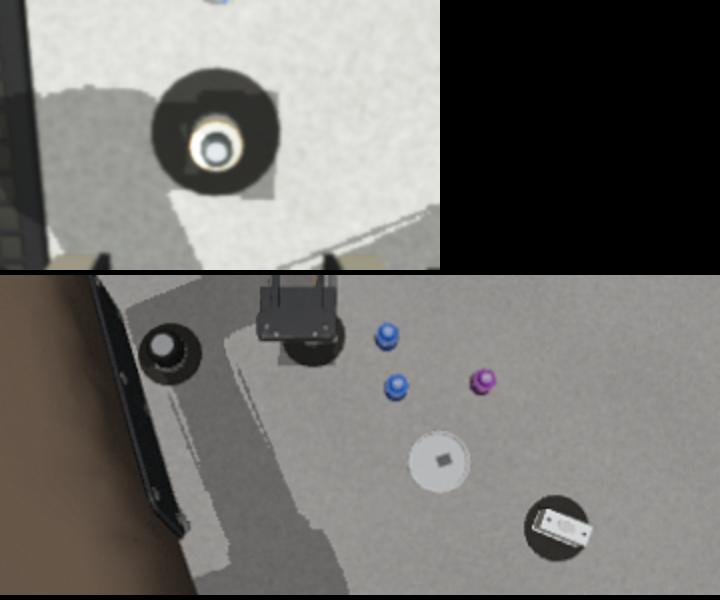

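The objective stands centred on its pad, with its nose at (216,150) in the upper crop. The block and eyepiece are on their pads, and the dish and look-alikes haven't moved. The cube and mouse are hidden behind the arm in this view, but nothing has been near them since they were last seen in place. Handing in.

```bash
python3 -c "
from plant import r
print(r.close_job())"
```

```text
the job is handed in; nothing more can be done
None
```

All four accessories are upright on their matching pads, with the cube and block lined up and the petri dish and mouse left in place; I handed the job in at about 30 s, but it returned no verdict.

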